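# Slide the top base tile off the stack into the gluing jig

## Robot

A 7-joint arm with a two-finger parallel gripper is mounted at the origin on the work surface. World frame = base frame: x ahead of the robot, y to its left, z up, the work surface at z = 0. Lengths are in m, angles in degrees, forces in N, time in s.
With the tool pointing down it reaches from about 0.425 to 0.875 m from the base axis. Payload 4.7 kg.
Tool frame: the origin (TCP) lies on the mounting face of the last link; the fingertips stand 182 mm ahead of it and the grasp point (between the pads) lies env.grip_depth ahead of it (env.grip_depth is the distance from the TCP to the grasp point, in m); x points along the fingers, y is the direction in which the jaws open and shut, and the axes are right-handed (so a half turn about x gives the same grasp; the last joint's range is limited). The gripper opens to 87 mm and grips with 3 to 60 N. Pads are 19 mm wide; open, the fingers measure 117 mm over their backs; the gripper's body (75 mm by 190 mm) begins 51 mm behind the grasp point.
Start: joints at [71.224, 18.392, -4.016, 83.108, 1.295, 78.541, -3.26], TCP at [0.218, -0.612, 0.405] pointing down, gripper open.
Joint ranges: [-163.93, 163.93], [-17.29, 119.83], [-79.2, 71.16], [3.27, 140.29], [-89.18, 269.18], [5.43, 117.66], [-154.24, 154.24]. Speed limits (degrees/s): [147.25, 147.25, 180, 180, 180, 180, 180].

## Interface

Orientations are given as [roll, pitch, yaw] about the fixed x, y, z axes, in that order (R = Rz(yaw) Ry(pitch) Rx(roll)).
In Python, from cell import sensors, viewer, env gives the robot as it stands.
- The arm moves only by the tool carry_out, never from a script. Its argument "moves" is a list of rows, each a list of 4 numbers: the shift along the world's x, y, z in cm, then the turn about the world's z in rad. In form: [[tx, ty, tz, spin], ...]. A call has 1 to 12 rows; each row shifts and turns the pose as measured when the row begins; what a row does not reach is not made up. A row lasts 1/10 s, in which the tool goes at most 50 mm and 8.59 degrees, less where a joint would pass 70% of its speed; a pose out of reach is approached as far as the arm can. A call with a gripper value outside its range is refused whole. "hand" is the finger opening in cm, from 0 to 8.7, set as the call begins (left out, the last holds). The fingers move at their own pace and stop on an object; "force" is the grip in N (left out, the last holds). Time passes only in rows, so rows that do not move let the fingers close. It gives the time, the measured TCP pose, the force and the opening at its end, in the units of the state.
- sensors.get_obs(): the state, without advancing time (a new reading comes with each control period).
- viewer.read_camera(name): name is "side" or "top"; returns the picture (420x560x3 uint8, red, green, blue); there is no depth.
- viewer.camera_model(name): a dict with "K" (3x3 intrinsics, pixels), "dist_coeffs" ([k1, k2, p1, p2, k3] as OpenCV has them; the pictures are not rectified), "extrinsics" (4x4, takes a point from world to camera coordinates). Camera axes: x right, y down, z forward; pixel columns grow to the right and rows downward; lengths in m; the calibration is good to about 2 mm. A picture is of the moment at which its call begins. camera_model takes no time and is no camera call.
- env.sign_off(): hands the job in, once; it reports no verdict.
The state is a dict: "time_s": time; "qpos": joint angles; "joint_velocities": joint speeds; "effort": joint torques, N m; "tool_pos": TCP position; "tool_rot": TCP orientation; "force": force on the tool from outside, world axes, zero at the start; "wrist_torque": the same for the moment, N m; "grip_width": finger opening in m.
Only numpy, scipy, OpenCV 4.12 (cv2) and the standard library are available. Lean on these libraries where they do the work, as an engineer would, in place of code of your own. Each camera call takes 0.05 s, during which the arm holds its last target. There are 200 camera calls.

## Task

Slide the top tile of the stack sideways, without lifting or tipping it, onto the raised bed of the jig and in between the guide rail and the spring cheek until it is fully home against the metal stop's foot, then keep pressing it there for half a second with about 5 to 8 N on top of what the sliding takes, and let go. Never push on the tile with more than 16 N in all, do not shift the two tiles below, and leave the jars, the cork spool and the other things on the table where they are.

Things in the scene. Friction and masses are not known exactly. Their poses are not given: they have to be found in the camera images.
- tile_top_mid (a point): Centre (half-way up) of the top tile of the stack: plain white stoneware, 90 x 90 x 12 mm, about 0.2 kg, one of three alike; to be pushed by its edge. x, y along its sides, z up. At the start its underside is 36 mm and its top 48 mm above the table, and it lies about 118 mm short of home along the jig's y, up to 4 mm and 0.05 rad out of line.
- tile_middle_mid (a point): Centre of the middle tile (same size, top 36 mm above the table), directly under the top tile; it lies loose and must stay put (within 4 mm).
- tile_bottom_mid (a point): Centre of the bottom tile (same size, top 24 mm above the table), loose on the jig's base board; it must stay put (within 4 mm).
- jig: Fixed wooden jig; origin on the table under its middle, y the sliding direction from stack to stop, x across. Base board 150 (x) x 245 (y) x 12 mm, y = -115 to 130 mm. The stack stands free on it about y = -60 mm. Raised bed: y = 0 to 130 mm, top 34 mm above the table, 2 mm lower than the top tile's underside; a gap of about 15 mm lies between stack and bed.
- cheek (a joint): Spring cheek: aluminium bar opposite the rail (jig x = -42.5 mm) with a slanted nose at its mouth end (y = -2 to 32 mm). 0 = sprung out (87.5 mm free to the rail); a 90 mm tile driven in pushes it back about 0.0025 m, and it presses the tile to the rail with about 2 N. So the tile takes roughly 2 to 6 N of push on the bed before it meets the stop.
- home (a point): Nominal place of the tile's centre when home: on the jig's bed at jig x = 0, y = 58 mm, z = 40 mm, axes as the jig's. The tile then touches the rail and the stop's foot; with the foot's setting the true home lies up to 11 mm before or beyond this point along y.
- stop: Aluminium stop bar fixed across the far end of the bed, 130 (x) x 12 (y) x 14 mm high; origin at the centre of its underside, at jig y = 122 mm. From it, towards the stack, stands a foot (a plate 70 mm wide, 10 mm high) that a screw sets 2 to 24 mm out from the bar: its face is at jig y = 92 to 114 mm. The setting differs each time and is not measured: feel for it. It does not give.
- jar_a: Bystander: glass jar with white cap, 48 mm across, 62 mm high, on the table beside the jig on its -x side; origin under its centre.
- jar_b: Bystander: a like jar, with a paper label, on the jig's +x side.
- jar_c: Bystander: a like jar, on the jig's +x side nearer the stop.
- spool: Bystander: cork spool, 52 mm across, 45 mm high, on the jig's +x side near the stack; origin under its centre.
- tin: Bystander: dark steel tin, 110 x 170 x 35 mm, on the right with a small white bottle in it.
- glue_gun: Bystander: black glue gun lying on the left, 200 mm long, 40 mm high.
- scissors: Bystander: scissors lying flat on the right, near the robot, 160 mm long.
- rail_face (a point): Middle of the inner face of the fixed wooden guide rail on the bed (jig x = 45, y = 65 mm). The rail is 10 mm high and runs along y from 25 to 112 mm; at its mouth (y = -9 to 25 mm) it flares outwards by about 9 mm. Axes as the jig's.
Mind the look-alikes: they are no part of the job. Leave any orange or red look-alike of the part that bears tile_top_mid alone.

How it is judged (in metres and radians):
On the way, in this order (a step that is already met when the one before it is completed fails the run):
1. the top tile has been slid clear of the stack, onto the bed (y of tile_top_mid in the frame of jig above 0.033 m and z of tile_top_mid in the frame of jig below 0.045 m), for 0.05 s.
2. the tile is pressed home against the stop with at least 3 N for 0.3 s (contact force between tile_top and stop above 3 N and y of tile_top_mid in the frame of home between -0.0125 and 0.0125 m and x of tile_top_mid in the frame of home between -0.002 and 0.002 m), for 0.3 s.
At the end, for the whole second after the job is handed in: The top tile lies flat, at rest and let go on the bed: centre within 12.5 mm of the nominal home along y (the foot's setting is 11 mm either way), within 2 mm in x and z, square to the jig within 0.03 rad; the middle and bottom tiles within 4 mm of where they started (y of tile_top_mid in the frame of home between -0.0125 and 0.0125 m and x of tile_top_mid in the frame of home between -0.002 and 0.002 m and z of tile_top_mid in the frame of home between -0.002 and 0.002 m and angle between the y axis of tile_top_mid and the y axis of home, either way round below 0.03 rad and angle between tile_top_mid's own z axis and vertical below 0.03 rad and linear speed of tile_top below 0.01 m/s and distance of each of tile_middle_mid, tile_bottom_mid from where it was at the start of the episode below 0.004 m); the robot touches nothing.
It fails at once if the tile is pushed, or pressed against the stop, with more than 16 N (contact force between the fingers and tile_top above 16 N or contact force between tile_top and stop above 16 N).
It fails at once if a lower tile shifts by more than 4 mm (distance of any of tile_middle_mid, tile_bottom_mid from where it was at the start of the episode above 0.004 m).
It fails at once if the top tile is lifted by more than 6 mm or tipped by more than 0.15 rad (z of tile_top_mid in the frame of jig above 0.048 m or angle between tile_top_mid's own z axis and vertical above 0.15 rad).
It fails at once if a bystander is moved by more than 15 mm (distance of any of jar_a, jar_b, jar_c, spool, tin, glue_gun, scissors from where it was at the start of the episode above 0.015 m).
It also fails if it takes over 48 s, if anything falls off the work surface, if the arm or the gripper's body presses on something with over 40 N, if the wrist force passes 120 N, or if a joint passes its speed limit or range.

## Working session

There is one attempt and no reset: what is moved stays moved. The work goes in short steps, Python scripts to look and compute and a tool call to move; the robot and the scene stay as the last step left them, time stands still between calls to the robot, and variables do not carry over. Pictures are saved under pics/ and viewed, about 8 in all and at most 12, crops included, and the job is handed in when it is done.

Besides the shell and the picture viewer there is one more tool, called after "Request:" as name([rows], argument=value, ...), one row to a line, values as JSON. carry_out: Moves the arm, as the interface text tells. Its arguments: {"type":"object","properties":{"moves":{"type":"array"},"hand":{"type":"number"},"force":{"type":"number"}},"required":["moves"]}

```bash
mkdir -p pics; ls; python3 - <<'E'
from cell import sensors, viewer, env
import cv2
print(sensors.get_obs(), env.grip_depth)
for n in ("top","side"):
    m=viewer.camera_model(n); print(n,m)
    cv2.imwrite(f"pics/{n}0.png",viewer.read_camera(n)[:,:,::-1])
E
```

```text
pics
{'time_s': 0.0, 'qpos': array([71.22273375, 18.43602897, -4.01541968, 83.17611713,  1.29405745,
       78.541046  , -3.2587791 ]), 'joint_velocities': array([ 0.01336127,  0.11344364,  0.10529493, -0.11208334,  0.00559827,
        0.06136677, -0.04850113]), 'effort': array([-1.53342253e-04, -4.91274619e+01, -4.03958475e-01, -3.12529314e+01,
       -6.37789420e-02,  4.36821766e-02,  1.80785332e-04]), 'tool_pos': array([ 0.21778121, -0.61219543,  0.40368488]), 'tool_rot': array([-87.35164312,  89.89188495, 112.23632616]), 'force': array([ 0.00862824, -0.72555722, -1.21804122]), 'wrist_torque': array([ 0.03129365, -0.00343288,  0.01865491]), 'grip_width': 0.08684240369437324} 0.1635
top {'K': array([[426.06790928,   0.        , 282.48288485],
       [  0.        , 426.06790928, 204.93186256],
       [  0.        ,   0.        ,   1.        ]]), 'dist_coeffs': array([0.02537568, 0.        , 0.        , 0.        , 0.        ]), 'extrinsics': array([[ 0.01611222, -0.99982163,  0.00985385, -0.02479112],
       [-0.99768412, -0.01672754, -0.06592865,  0.49192373],
       [ 0.06608172, -0.00876877, -0.99777568,  1.0129838 ],
       [ 0.        ,  0.        ,  0.        ,  1.        ]])}
side {'K': array([[473.69660568,   0.        , 272.86585291],
       [  0.        , 473.69660568, 204.61515423],
       [  0.        ,   0.        ,   1.        ]]), 'dist_coeffs': array([-0.08158376,  0.        ,  0.        ,  0.        ,  0.        ]), 'extrinsics': array([[-0.81417393, -0.5804519 , -0.01401416,  0.38740416],
       [-0.30985399,  0.45477737, -0.8349659 ,  0.19889936],
       [ 0.49103087, -0.67546512, -0.55012322,  0.87172786],
       [ 0.        ,  0.        ,  0.        ,  1.        ]])}
```

View pics/top0.png

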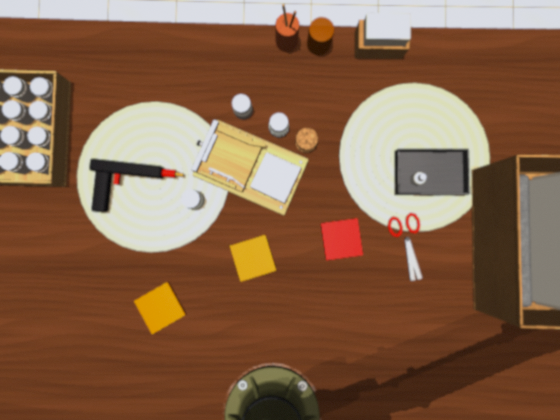

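View pics/side0.png

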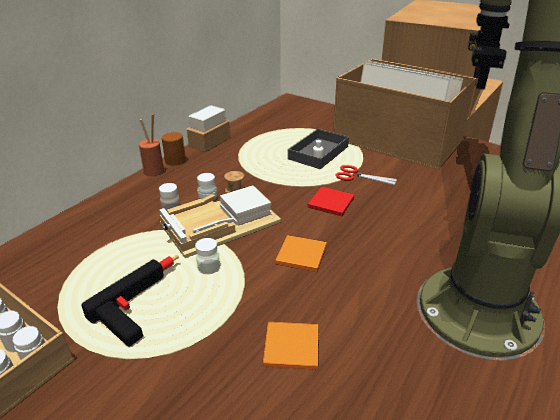

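The top view shows the jig around (250,167): the white stack at (275,177), the stop at (205,147) on the left, jar_a at (193,200), and jars and spool on the upper side. I'll enlarge it to pick out the corners.

```bash
cat > h.py <<'E'
from cell import sensors, viewer, env
import cv2, numpy as np
def pix2w(n,uv,z):
    m=viewer.camera_model(n);E=m["extrinsics"];R,t=E[:3,:3],E[:3,3]
    p=cv2.undistortPoints(np.array(uv,float).reshape(-1,1,2),m["K"],m["dist_coeffs"])[:,0]
    d=np.c_[p,np.ones(len(p))]@R; c=-R.T@t
    return c+d*((z-c[2])/d[:,2])[:,None]
def w2pix(n,P):
    m=viewer.camera_model(n);E=m["extrinsics"]
    return cv2.projectPoints(np.array(P,float).reshape(-1,1,3),cv2.Rodrigues(E[:3,:3])[0],E[:3,3],m["K"],m["dist_coeffs"])[0][:,0]
def crop(n,u,v,w,h,s,f):
    im=viewer.read_camera(n)[v:v+h,u:u+w,::-1]
    cv2.imwrite(f,cv2.resize(im,None,fx=s,fy=s,interpolation=cv2.INTER_CUBIC))
E
python3 - <<'E'
from h import *
crop("top",180,85,140,140,5,"pics/c1.png") if 0 else crop("top",180,90,150,130,5,"pics/c1.png")
im=cv2.imread("pics/top0.png")
# white tile segmentation
hsv=cv2.cvtColor(im,cv2.COLOR_BGR2HSV)
m=((hsv[...,2]>170)&(hsv[...,1]<40)).astype(np.uint8)
m[:, :240]=0;m[:,312:]=0;m[:145]=0;m[215:]=0
c=max(cv2.findContours(m,0,1)[0],key=cv2.contourArea)
r=cv2.minAreaRect(c);b=cv2.boxPoints(r);print(r,b)
P=pix2w("top",b+0.0,0.048);print(P, P.mean(0),np.linalg.norm(np.diff(P,axis=0),axis=1))
E
```

```text
((275.10400390625, 176.81849670410156), (38.7488899230957, 39.58219909667969), 24.62356185913086) [[249.24532 186.73744]
 [265.73743 150.75465]
 [300.9627  166.89955]
 [284.47058 202.88234]]
[[ 0.53163013  0.06222782  0.048     ]
 [ 0.61759012  0.02514498  0.048     ]
 [ 0.58067863 -0.05850706  0.048     ]
 [ 0.49505759 -0.02100122  0.048     ]] [0.55623912 0.00196613 0.048     ] [0.09361761 0.0914337  0.0934754 ]
```

View pics/c1.png

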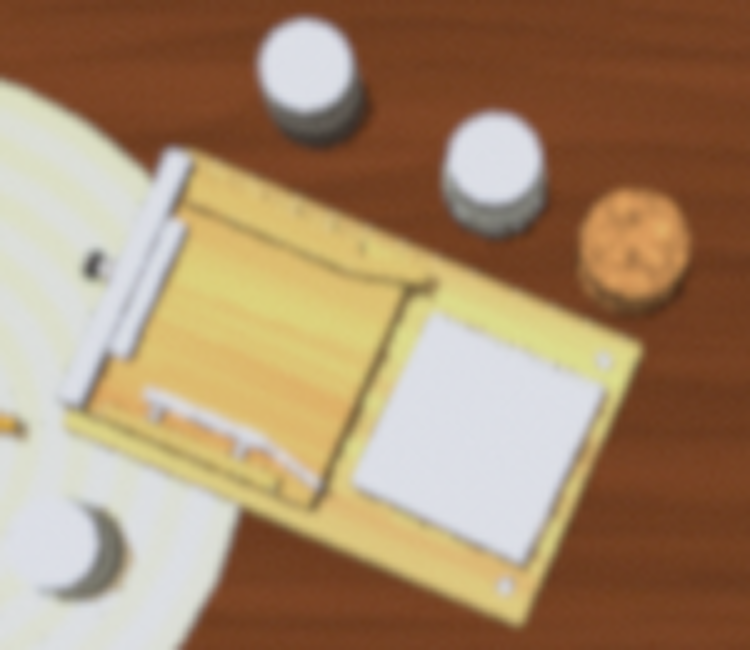

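The crop shows the base-board stack-end corners at (641,347) and (521,626), the stop bar ends at about (180,153) and (73,406), the foot's face from (187,222) to (125,358), and the cheek below. Next I fit the jig pose to these.

```bash
python3 - <<'E'
from h import *
from scipy.optimize import least_squares
f=lambda X:(np.array(X,float)+.5)/5-.5+[180,90]
pts=f([(641,347),(521,626),(192,158),(168,148),(62,402),(84,410)])
jp=np.array([(75,-115,12),(-75,-115,12),(65,116,48),(65,128,48),(-65,128,48),(-65,116,48)])/1000
def T(p,j):
    c,s=np.cos(p[2]),np.sin(p[2]); return np.c_[j[:,0]*c-j[:,1]*s+p[0],j[:,0]*s+j[:,1]*c+p[1],j[:,2]]
r=least_squares(lambda p:(w2pix("top",T(p,jp))-pts).ravel(),[0.6,0.08,-0.4])
p=r.x;print(p,np.degrees(p[2]),r.fun.reshape(-1,2).round(2).tolist())
R=np.array([[np.cos(p[2]),-np.sin(p[2])],[np.sin(p[2]),np.cos(p[2])]])
inv=lambda P:(P[:,:2]-p[:2])@R
print("tile",inv(pix2w("top",[(275.1,176.82)],.048))*1e3)
b=pix2w("top",[[249.245,186.737],[265.737,150.755],[300.963,166.9],[284.47,202.88]],.048);print(inv(b)*1e3)
print("foot",inv(pix2w("top",f([(187,222),(125,358)]),.044))*1e3)
print("jars",inv(pix2w("top",f([(308,66),(495,160),(635,238)]),.062))*1e3,inv(pix2w("top",f([(55,547)]),.062))*1e3)
print("ydir",R[:,1],"xdir",R[:,0])
for y in(-.13,-.109,.068):print(y,T(p,np.array([[0,y,.04]])))
E
```

```text
[ 0.58122961  0.05630807 -0.38937107] -22.30931882143707 [[0.72, -0.34], [0.53, 0.2], [0.12, 0.27], [0.27, 0.28], [-0.94, -0.42], [-0.65, -0.01]]
tile [[ -2.62752814 -59.78039166]]
[[ -48.1333723   -13.35055868]
 [  45.46741184  -15.02718725]
 [  43.07414241 -106.43119939]
 [ -50.37023937 -104.23059347]]
foot [[ 37.13335924 107.27231512]
 [-33.94912597 107.87401031]]
jars [[124.336127    81.08643839]
 [118.16410228 -16.79531101]
 [110.1869972  -91.31648833]] [[-128.56169856   97.71302508]]
ydir [0.37960663 0.92514799] xdir [ 0.92514799 -0.37960663]
-0.13 [[ 0.53188075 -0.06396117  0.04      ]]
-0.109 [[ 0.53985249 -0.04453306  0.04      ]]
0.068 [[0.60704286 0.11921814 0.04      ]]
```

```bash
python3 - <<'E'
from h import *
from scipy.spatial.transform import Rotation as Ro
o=sensors.get_obs();R=Ro.from_euler("xyz",o["tool_rot"],degrees=True).as_matrix();print(R.round(3))
a=np.arctan2(R[1,1],R[0,1]); print("tool y yaw",a, "jig x yaw",-.3894,"spin",(-.3894-a+np.pi/2)%np.pi-np.pi/2)
o=sensors.get_obs();print(o["force"])
E
```

```text
[[-0.001  0.335 -0.942]
 [ 0.001 -0.942 -0.335]
 [-1.    -0.001  0.   ]]
tool y yaw -1.228933895885523 jig x yaw -0.3894 spin 0.839533895885523
[ 0.73211986  0.00851804 -0.6515201 ]
```

Request:
carry_out([
  [0,0,3,0],
  [2,4,0,0],
  [2,4,0,0],
  [2,4,0,0],
  [2,4,0,0],
  [2,4,0,0],
  [2,4,0,0],
  [2,4,0,0],
], hand=3.0)

```text
time_s: 0.95
tool_pos: [0.355, -0.3271, 0.4302]
tool_rot: [-49.7, 89.6, 149.0]
force: [0.2, -1.0, 1.0]
grip_width: 0.0332
```

Request:
carry_out([
  [2.4,3.6,0,0.12],
  [2.4,3.6,0,0.12],
  [2.4,3.6,0,0.12],
  [2.4,3.6,0,0.12],
  [2.4,3.6,0,0.12],
  [2.4,3.6,0,0.12],
  [2.4,3.5,0,0.13],
  [0,0,0,0],
])

```text
time_s: 1.75
tool_pos: [0.5278, -0.0568, 0.4303]
tool_rot: [-43.7, 89.8, -153.7]
force: [-0.2, -0.5, -1.0]
grip_width: 0.0303
```

```bash
cat >> h.py <<'E'
from scipy.spatial.transform import Rotation as Ro
PJ=np.array([0.58123,0.05631,-0.38937])
JR=np.array([[np.cos(PJ[2]),-np.sin(PJ[2])],[np.sin(PJ[2]),np.cos(PJ[2])]])
def st():
    o=sensors.get_obs();R=Ro.from_euler("xyz",o["tool_rot"],degrees=True).as_matrix()
    a=np.arctan2(R[1,1],R[0,1])
    print("t",o["time_s"],"jig mm",((o["tool_pos"][:2]-PJ[:2])@JR*1e3).round(1),"tip z mm",round((o["tool_pos"][2]-.182)*1e3,1),"yaw err",round((PJ[2]-a+np.pi/2)%np.pi-np.pi/2,4),"F jig",(o["force"][:2]@JR).round(2),"Fz",o["force"][2].round(2),"w",o["grip_width"],"R",R[:,0].round(3))
E
python3 -c "
from h import *
st()"
```

```text
t 1.75 jig mm [  -6.5 -124.9] tip z mm 248.3 yaw err -0.0402 F jig [ 0.04 -0.53] Fz -1.02 w 0.03025439346303282 R [-0.003 -0.001 -1.   ]
```

Request:
carry_out([
  [-0.4,-2.0,0,-0.04],
  [0,0,-4,0],
  [0,0,-4,0],
  [0,0,-4,0],
  [0,0,-4,0],
  [0,0,-2,0],
  [0,0,0,0],
])

```text
time_s: 2.45
tool_pos: [0.518, -0.0938, 0.2443]
tool_rot: [4.5, 89.3, -109.6]
force: [-0.7, 0.4, -0.3]
grip_width: 0.0301
```

```bash
python3 -c "
from h import *
st()
crop('top',180,90,150,130,5,'pics/c2.png');crop('side',140,150,180,130,4,'pics/s2.png')
st()"
```

```text
t 2.45 jig mm [  -1.5 -162.9] tip z mm 62.3 yaw err 0.0318 F jig [-0.8  0.1] Fz -0.33 w 0.03012220530301548 R [-0.004 -0.011 -1.   ]
t 2.55 jig mm [  -0.2 -161.9] tip z mm 65.3 yaw err 0.0309 F jig [-0.21 -0.13] Fz 0.13 w 0.030190913791817132 R [ 0.001 -0.012 -1.   ]
```

Request:
carry_out([
  [0,0,-1.0,0.03],
  [0,0,0,0],
  [0,0,0,0],
])

```text
time_s: 2.85
tool_pos: [0.5212, -0.0954, 0.2408]
tool_rot: [52.0, 89.0, -60.4]
force: [0.7, 0.1, -0.1]
grip_width: 0.0298
```

```bash
python3 -c "
from h import *
st();
for i in range(4): viewer.read_camera('top');st()
crop('side',180,130,150,120,5,'pics/s2.png');"
```

```text
t 2.85 jig mm [   2.1 -163.2] tip z mm 58.8 yaw err 0.0018 F jig [0.57 0.35] Fz -0.15 w 0.02981547834970623 R [ 0.009 -0.015 -1.   ]
t 2.9 jig mm [   2.  -163.2] tip z mm 58.7 yaw err 0.0018 F jig [-0.8  0. ] Fz 0.45 w 0.030174602785151335 R [ 0.008 -0.015 -1.   ]
t 2.95 jig mm [   1.8 -163.1] tip z mm 58.6 yaw err 0.0017 F jig [-1.21  0.59] Fz -0.03 w 0.030018136490545466 R [ 0.008 -0.015 -1.   ]
t 3.0 jig mm [   1.7 -163. ] tip z mm 58.4 yaw err 0.0015 F jig [-0.02 -1.15] Fz -0.54 w 0.02992047175652689 R [ 0.008 -0.015 -1.   ]
t 3.05 jig mm [   1.6 -163. ] tip z mm 58.2 yaw err 0.0014 F jig [-0.53 -0.31] Fz 0.29 w 0.029944670696927654 R [ 0.007 -0.015 -1.   ]
```

View pics/s2.png

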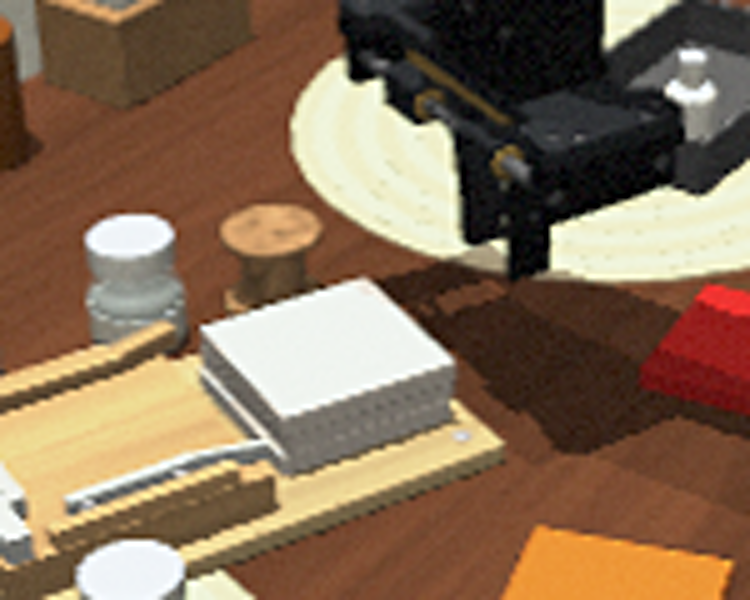

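Request:
carry_out([
  [-0.4,0.2,-0.9,0],
  [0,0,-0.8,0],
  [0,0,0,0],
  [0,0,0,0],
  [0,0,0,0],
])

```text
time_s: 3.6
tool_pos: [0.5161, -0.0923, 0.2211]
tool_rot: [45.0, 89.1, -67.4]
force: [0.4, -0.6, -0.1]
grip_width: 0.0298
```

```bash
python3 -c "
from h import *
st();viewer.read_camera('top');st()"
```

```text
t 3.6 jig mm [  -3.8 -162.2] tip z mm 39.1 yaw err 0.0004 F jig [ 0.62 -0.43] Fz -0.09 w 0.02982465494071393 R [ 0.006 -0.014 -1.   ]
t 3.65 jig mm [  -3.8 -162.2] tip z mm 39.2 yaw err 0.0005 F jig [-0.22 -0.3 ] Fz 0.21 w 0.02991713903024211 R [ 0.006 -0.014 -1.   ]
```

Request:
carry_out([
  [0.38,0.92,0.2,0],
  [0.38,0.92,0,0],
  [0.38,0.92,0,0],
  [0,0,0,0],
  [0,0,0,0],
])

```text
time_s: 4.15
tool_pos: [0.5293, -0.0611, 0.2242]
tool_rot: [52.9, 89.1, -59.4]
force: [0.5, 1.2, 0.2]
grip_width: 0.03
```

```bash
python3 -c "
from h import *
st();viewer.read_camera('top');st()"
```

```text
t 4.15 jig mm [  -3.4 -128.3] tip z mm 42.2 yaw err -0.001 F jig [0.04 1.31] Fz 0.24 w 0.030014164814705795 R [ 0.008 -0.014 -1.   ]
t 4.2 jig mm [  -3.5 -128.2] tip z mm 42.2 yaw err -0.001 F jig [0.37 0.91] Fz 1.07 w 0.02994104235524739 R [ 0.008 -0.013 -1.   ]
```

Request:
carry_out([
  [0.19,0.46,-0.1,0],
  [0.15,0.37,0,0],
  [0.12,0.28,0,0],
  [0.12,0.28,0,0],
  [0.12,0.28,0,0],
  [0.12,0.28,0,0],
  [0.12,0.28,0,0],
  [0,0,0,0],
])

```text
time_s: 5.0
tool_pos: [0.539, -0.0393, 0.223]
tool_rot: [45.4, 89.0, -67.0]
force: [-0.1, 0.8, -0.2]
grip_width: 0.0298
```

```bash
python3 -c "
from h import *
st();crop('top',180,90,150,130,5,'pics/c3.png');st()"
```

```text
t 5.0 jig mm [  -2.8 -104.4] tip z mm 41.0 yaw err 0.0019 F jig [-0.4   0.65] Fz -0.17 w 0.029753714724361696 R [ 0.007 -0.016 -1.   ]
t 5.05 jig mm [  -2.8 -104.5] tip z mm 41.0 yaw err 0.002 F jig [-0.34  0.68] Fz 0.04 w 0.029961156155995473 R [ 0.007 -0.016 -1.   ]
```

View pics/c3.png

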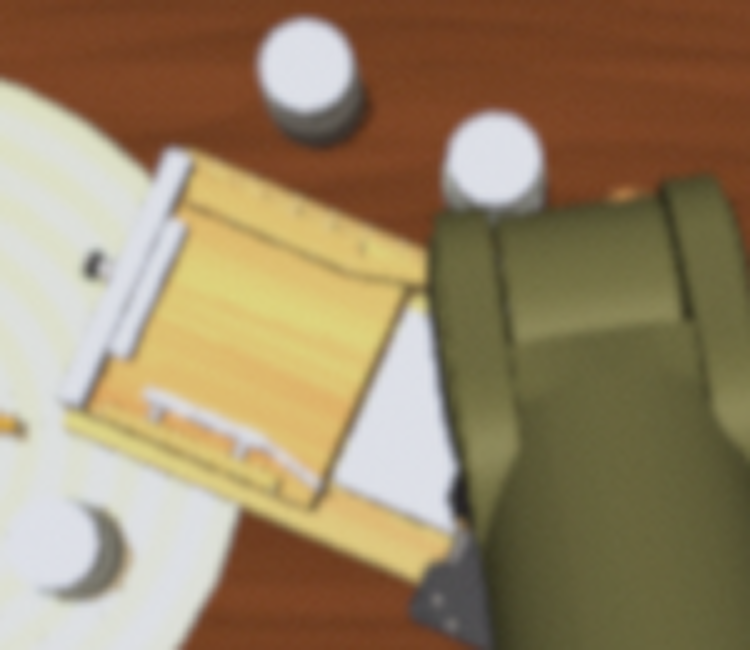

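The tile is moving with the fingers: its leading edge is now at (408,310)–(333,485), and its near-left corner is close to the cheek nose tip at (322,490). I'll drift slightly to +x while pushing.

Request:
carry_out([
  [0.2,0.25,0,0],
  [0.2,0.25,0,0],
  [0.2,0.25,0,0],
  [0.16,0.3,0,0],
  [0,0,0,0],
])

```text
time_s: 5.55
tool_pos: [0.5468, -0.0286, 0.2229]
tool_rot: [39.6, 89.0, -72.9]
force: [-0.2, 0.9, 0.0]
grip_width: 0.0298
```

```bash
python3 -c "
from h import *
st();crop('side',180,150,150,120,5,'pics/s4.png');st()"
```

```text
t 5.55 jig mm [  0.4 -91.6] tip z mm 40.9 yaw err 0.0025 F jig [-0.54  0.71] Fz 0.01 w 0.02976771116881166 R [ 0.005 -0.017 -1.   ]
t 5.6 jig mm [  0.4 -91.7] tip z mm 40.9 yaw err 0.0026 F jig [-0.61 -0.47] Fz -0.04 w 0.030063342629348587 R [ 0.005 -0.017 -1.   ]
```

View pics/s4.png

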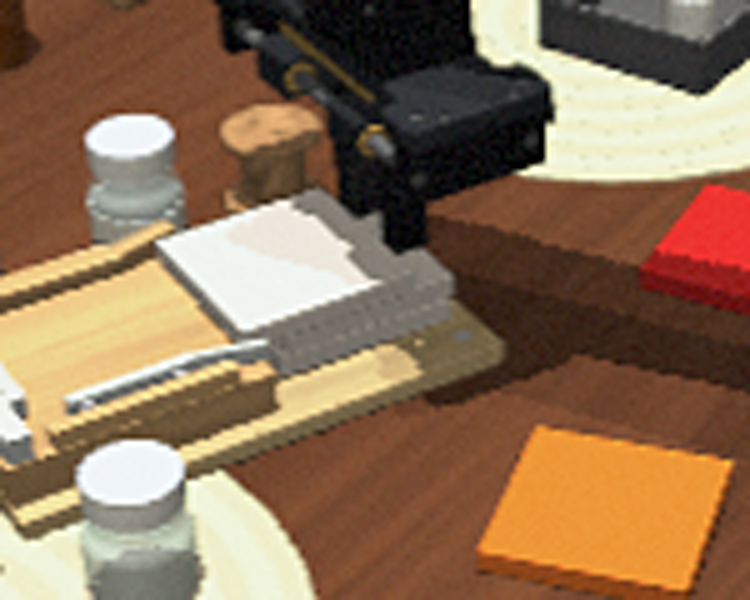

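The tile's front has entered the mouth: its corner at (240,330) is inside the cheek nose, which ends at (265,345), and the rail-side corner is at (160,242). It lies flat, so I carry on straight.

Request:
carry_out([
  [0.12,0.28,0,0],
  [0.12,0.28,0,0],
  [0.12,0.28,0,0],
  [0.12,0.28,0,0],
  [0.12,0.28,0,0],
])

```text
time_s: 6.1
tool_pos: [0.5531, -0.0146, 0.2229]
tool_rot: [38.0, 88.9, -74.5]
force: [0.2, -2.4, 0.8]
grip_width: 0.0299
```

```bash
python3 -c "
from h import *
st()"
```

```text
t 6.1 jig mm [  0.9 -76.3] tip z mm 40.9 yaw err 0.0038 F jig [ 1.05 -2.13] Fz 0.84 w 0.029883290481040534 R [ 0.005 -0.018 -1.   ]
```

Request:
carry_out([
  [0.12,0.28,0,0],
  [0.12,0.28,0,0],
  [0.12,0.28,0,0],
  [0.12,0.28,0,0],
])

```text
time_s: 6.5
tool_pos: [0.5584, -0.0043, 0.2229]
tool_rot: [35.3, 88.7, -77.3]
force: [-1.7, -6.8, 2.1]
grip_width: 0.03
```

```bash
python3 -c "
from h import *
st();viewer.read_camera('side');st()"
```

```text
t 6.5 jig mm [  1.9 -64.7] tip z mm 40.9 yaw err 0.0048 F jig [ 1.06 -6.94] Fz 2.08 w 0.030033452553304356 R [ 0.005 -0.021 -1.   ]
t 6.55 jig mm [  2.  -64.5] tip z mm 40.9 yaw err 0.0043 F jig [ 1.95 -4.04] Fz 1.12 w 0.029962842666945315 R [ 0.005 -0.022 -1.   ]
```

Request:
carry_out([
  [0.08,0.22,0,0],
  [0.08,0.22,0,0],
  [0.08,0.22,0,0],
])

```text
time_s: 6.85
tool_pos: [0.5598, -0.0023, 0.2229]
tool_rot: [19.8, 88.2, -92.9]
force: [-3.4, -7.8, 4.0]
grip_width: 0.0299
```

```bash
python3 -c "
from h import *
st();crop('side',170,150,150,120,5,'pics/s5.png');st()"
```

```text
t 6.85 jig mm [  2.4 -62.4] tip z mm 40.9 yaw err 0.0065 F jig [-0.23 -8.54] Fz 3.98 w 0.029854777375728416 R [-0.002 -0.032 -0.999]
t 6.9 jig mm [  2.4 -62.3] tip z mm 40.8 yaw err 0.0062 F jig [ 0.22 -7.97] Fz 3.61 w 0.03030072187205837 R [-0.002 -0.032 -0.999]
```

View pics/s5.png

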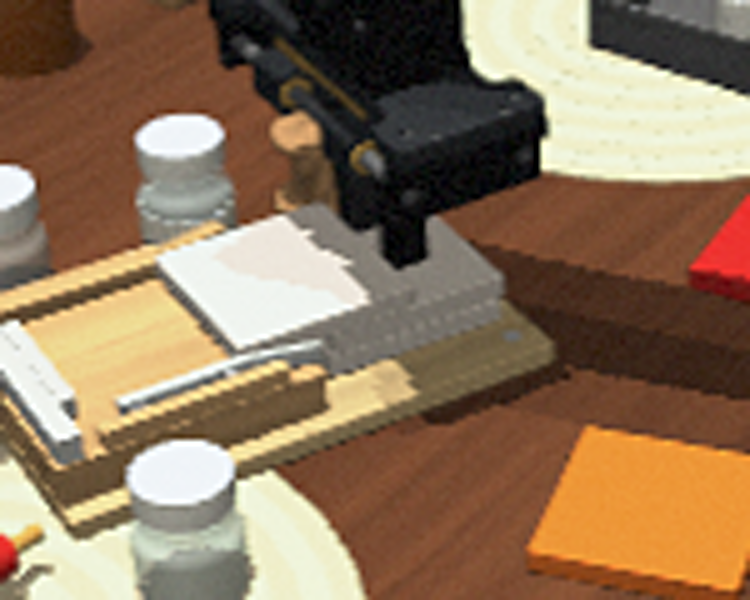

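The side view shows the tile about half over the gap, held between the nose and the rail. The force rose to 8 N with almost no tip motion, so I'll look from the top before pushing harder.

```bash
python3 - <<'E'
from h import *
im=viewer.read_camera('top')[90:200,180:290,::-1]
im=cv2.resize(im,None,fx=5.4,fy=5.4,interpolation=cv2.INTER_CUBIC)
def J(x,y,z): return np.r_[JR@[x/1e3,y/1e3]+PJ[:2],z/1e3]
def P(x,y,z):
    u=w2pix("top",[J(x,y,z)])[0]; return tuple(int(v) for v in ((u-[180,90]+.5)*5.4-.5).round())
for a,b in [((45,25,44),(45,112,44)),((54,-9,44),(45,25,44)),((-42.5,32,44),(-42.5,110,44)),((-45,31.6,46),(45,31.6,46)),((-75,-115,12),(75,-115,12))]:
    cv2.line(im,P(*a),P(*b),(255,0,0),1)
cv2.imwrite("pics/c6.png",im); st()
E
```

```text
t 6.95 jig mm [  2.4 -62.3] tip z mm 40.9 yaw err 0.0062 F jig [-0.33 -8.57] Fz 4.1 w 0.03019740222855182 R [-0.002 -0.032 -0.999]
```

View pics/c6.png

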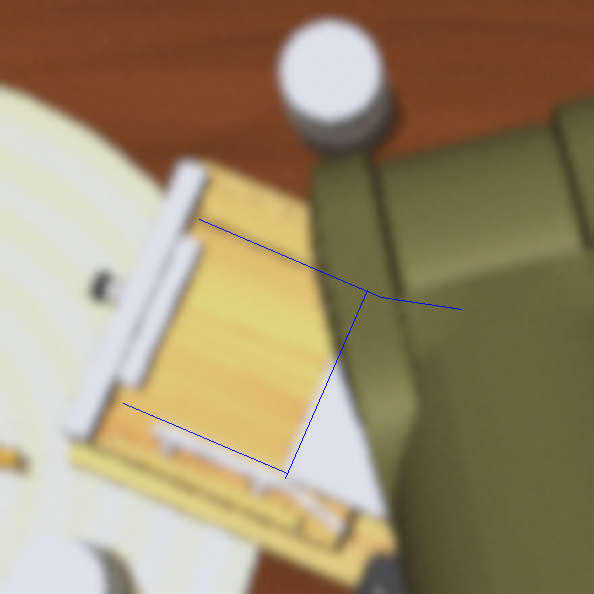

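The tile's front edge is where I predicted (y≈32 mm), square, and right at the end of the nose ramp, with the cheek pushed back. It only needs a little more push. I'll also ease the z drag by raising the fingers slightly.

Request:
carry_out([
  [0.09,0.24,0.1,0],
  [0.1,0.26,0,0],
])

```text
time_s: 7.15
tool_pos: [0.561, -0.0008, 0.2233]
tool_rot: [15.0, 87.8, -97.9]
force: [-0.9, -2.5, -0.0]
grip_width: 0.0301
```

```bash
python3 -c "
from h import *
st()"
```

```text
t 7.15 jig mm [  2.9 -60.5] tip z mm 41.3 yaw err 0.0084 F jig [ 0.12 -2.69] Fz -0.02 w 0.030108341914593755 R [-0.005 -0.038 -0.999]
```

Request:
carry_out([
  [0.08,0.26,0.05,0.0],
  [0.08,0.26,0.0,0.0],
])

```text
time_s: 7.35
tool_pos: [0.5621, 0.0035, 0.2234]
tool_rot: [12.2, 87.7, -100.7]
force: [-1.2, -4.4, 1.1]
grip_width: 0.0303
```

```bash
python3 -c "
from h import *
st()"
```

```text
t 7.35 jig mm [  2.4 -56.1] tip z mm 41.4 yaw err 0.0098 F jig [ 0.54 -4.52] Fz 1.07 w 0.03028431935514496 R [-0.007 -0.039 -0.999]
```

Request:
carry_out([
  [0.1,0.28,0.0,0.005],
  [0.1,0.28,0.0,0.005],
  [0.1,0.28,0.0,0],
])

```text
time_s: 7.65
tool_pos: [0.5662, 0.013, 0.2239]
tool_rot: [16.2, 87.8, -96.1]
force: [1.6, -2.6, -1.4]
grip_width: 0.0301
```

```bash
python3 -c "
from h import *
st()"
```

```text
t 7.65 jig mm [  2.6 -45.8] tip z mm 41.9 yaw err -0.0008 F jig [ 2.47 -1.78] Fz -1.43 w 0.030099886185688037 R [-0.004 -0.039 -0.999]
```

Request:
carry_out([
  [0.1,0.28,-0.05,0],
  [0.1,0.28,0.0,0],
  [0.1,0.28,0.0,0],
  [0.1,0.28,0,0],
])

```text
time_s: 8.05
tool_pos: [0.5711, 0.0264, 0.2233]
tool_rot: [18.5, 87.9, -93.7]
force: [-0.5, -2.5, -0.5]
grip_width: 0.0299
```

```bash
python3 -c "
from h import *
st()"
```

```text
t 8.05 jig mm [  1.9 -31.5] tip z mm 41.3 yaw err -0.0019 F jig [ 0.45 -2.51] Fz -0.55 w 0.029917269559054306 R [-0.002 -0.037 -0.999]
```

Request:
carry_out([
  [0.1,0.28,-0.05,0],
  [0.1,0.28,0.0,0],
  [0.1,0.28,0.0,0],
  [0.1,0.28,0,0],
])

```text
time_s: 8.45
tool_pos: [0.5756, 0.0383, 0.2229]
tool_rot: [19.0, 87.9, -93.3]
force: [0.7, -3.0, -1.0]
grip_width: 0.0302
```

```bash
python3 -c "
from h import *
st();crop('side',140,155,160,120,4.8,'pics/s7.png')"
```

```text
t 8.45 jig mm [  1.6 -18.9] tip z mm 40.9 yaw err -0.0015 F jig [ 1.8  -2.55] Fz -1.01 w 0.030159510257985855 R [-0.002 -0.037 -0.999]
```

View pics/s7.png

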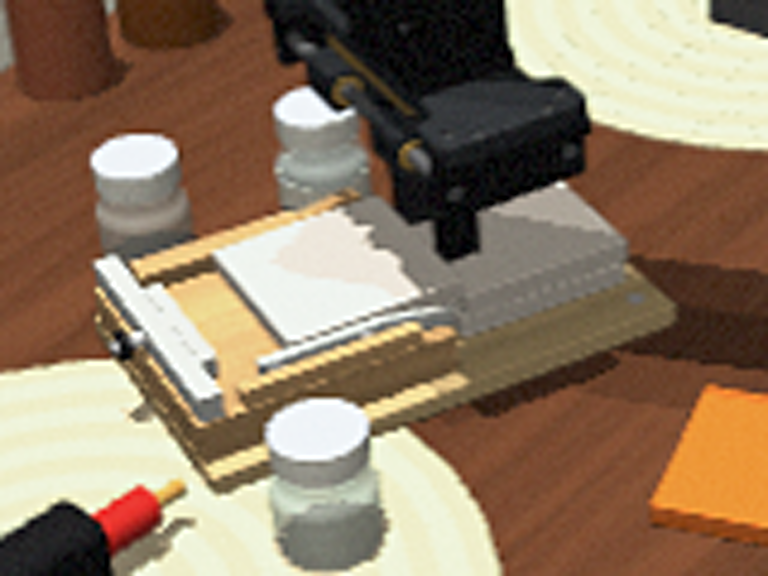

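The tile is well between the rail and the cheek, about 30 mm short of the foot, at around 3 N. I continue.

Request:
carry_out([
  [0.1,0.28,0,0],
  [0.1,0.28,0.0,0],
  [0.1,0.28,0.0,0],
  [0.1,0.28,0,0],
])

```text
time_s: 8.9
tool_pos: [0.5793, 0.0512, 0.2222]
tool_rot: [15.9, 87.9, -96.3]
force: [0.8, -3.2, 0.0]
grip_width: 0.0301
```

```bash
python3 -c "
from h import *
st()"
```

```text
t 8.9 jig mm [ 0.1 -5.5] tip z mm 40.2 yaw err -0.0023 F jig [ 1.98 -2.68] Fz 0.02 w 0.0300738022040902 R [-0.004 -0.036 -0.999]
```

Request:
carry_out([
  [0.11,0.28,0,0],
  [0.1,0.24,0.0,0],
  [0.1,0.24,0.0,0],
])

```text
time_s: 9.2
tool_pos: [0.5826, 0.0596, 0.2222]
tool_rot: [15.8, 87.9, -96.4]
force: [-0.3, -3.0, 0.1]
grip_width: 0.0302
```

```bash
python3 -c "
from h import *
st()"
```

```text
t 9.2 jig mm [0.1 3.5] tip z mm 40.2 yaw err -0.0024 F jig [ 0.91 -2.88] Fz 0.08 w 0.030203939272156144 R [-0.004 -0.036 -0.999]
```

Request:
carry_out([
  [0.08,0.19,0,0],
  [0.08,0.19,0.0,0],
  [0.08,0.18,0.0,0],
])

```text
time_s: 9.5
tool_pos: [0.5852, 0.0655, 0.2222]
tool_rot: [15.2, 87.9, -97.0]
force: [-0.1, -3.5, -0.6]
grip_width: 0.0301
```

```bash
python3 -c "
from h import *
st()"
```

```text
t 9.5 jig mm [ 0.2 10.1] tip z mm 40.2 yaw err -0.0022 F jig [ 1.25 -3.28] Fz -0.6 w 0.03011017181289042 R [-0.004 -0.037 -0.999]
```

Request:
carry_out([
  [0.07,0.16,0,0],
  [0.07,0.16,0.0,0],
])

```text
time_s: 9.7
tool_pos: [0.5864, 0.068, 0.2221]
tool_rot: [13.1, 87.7, -99.1]
force: [-2.5, -6.4, 1.9]
grip_width: 0.0297
```

```bash
python3 -c "
from h import *
st()"
```

```text
t 9.7 jig mm [ 0.4 12.8] tip z mm 40.1 yaw err -0.0017 F jig [ 0.1  -6.84] Fz 1.92 w 0.029722744647608754 R [-0.006 -0.039 -0.999]
```

Force rises at tile centre y≈61, which agrees with the foot seen at about 107. Pressing up gently.

Request:
carry_out([
  [0.07,0.17,0,0],
])

```text
time_s: 9.8
tool_pos: [0.5868, 0.0685, 0.2221]
tool_rot: [10.8, 87.6, -101.4]
force: [-2.3, -6.6, 3.5]
grip_width: 0.0305
```

Request:
carry_out([
  [0.07,0.17,0,0],
])

```text
time_s: 9.9
tool_pos: [0.5871, 0.0689, 0.2221]
tool_rot: [9.0, 87.4, -103.4]
force: [-1.6, -6.5, 2.6]
grip_width: 0.0299
```

```bash
python3 -c "
from h import *
st()"
```

```text
t 9.9 jig mm [ 0.7 13.9] tip z mm 40.1 yaw err 0.0003 F jig [ 1.04 -6.62] Fz 2.57 w 0.02993608341914321 R [-0.011 -0.044 -0.999]
```

Request:
carry_out([
  [0.1,0.25,0,0],
])

```text
time_s: 10.0
tool_pos: [0.5877, 0.0697, 0.2221]
tool_rot: [7.0, 87.1, -105.4]
force: [-3.1, -6.8, 3.9]
grip_width: 0.03
```

Request:
carry_out([
  [0.1,0.25,0,0],
])

```text
time_s: 10.1
tool_pos: [0.5882, 0.0704, 0.2221]
tool_rot: [5.2, 86.9, -107.3]
force: [-3.0, -7.2, 3.6]
grip_width: 0.0301
```

```bash
python3 -c "
from h import *
st()"
```

```text
t 10.1 jig mm [ 1.1 15.6] tip z mm 40.1 yaw err 0.0029 F jig [-0.03 -7.79] Fz 3.63 w 0.03006655701452163 R [-0.016 -0.052 -0.999]
```

Request:
carry_out([
  [0.15,0.38,0,0],
])

```text
time_s: 10.2
tool_pos: [0.5889, 0.0715, 0.2221]
tool_rot: [3.2, 86.5, -109.4]
force: [-4.4, -10.3, 5.3]
grip_width: 0.0302
```

```bash
python3 -c "
from h import *
st();viewer.read_camera('top');st()"
```

```text
t 10.2 jig mm [ 1.3 17. ] tip z mm 40.1 yaw err 0.0046 F jig [ -0.1  -11.22] Fz 5.28 w 0.03021761932474439 R [-0.02  -0.058 -0.998]
t 10.25 jig mm [ 1.3 17.1] tip z mm 40.1 yaw err 0.0045 F jig [ -1.32 -10.05] Fz 4.21 w 0.029868407796149226 R [-0.021 -0.058 -0.998]
```

```bash
python3 -c "
from h import *
for i in range(12):
    viewer.read_camera('top')
    if i%2: st()"
```

```text
t 10.35 jig mm [ 1.4 16.9] tip z mm 40.1 yaw err 0.0045 F jig [ -1.25 -11.24] Fz 4.75 w 0.030546116500128735 R [-0.02  -0.058 -0.998]
t 10.45 jig mm [ 1.4 16.9] tip z mm 40.1 yaw err 0.0046 F jig [ -0.26 -10.43] Fz 5.07 w 0.030029541173823945 R [-0.02  -0.058 -0.998]
t 10.55 jig mm [ 1.3 16.9] tip z mm 40.1 yaw err 0.0046 F jig [ -0.96 -10.68] Fz 4.69 w 0.02999442165887852 R [-0.02  -0.058 -0.998]
t 10.65 jig mm [ 1.3 16.9] tip z mm 40.1 yaw err 0.0047 F jig [-1.27 -9.91] Fz 5.46 w 0.029784813889542613 R [-0.02  -0.058 -0.998]
t 10.75 jig mm [ 1.3 16.9] tip z mm 40.1 yaw err 0.0047 F jig [ -0.35 -10.87] Fz 4.31 w 0.029914402577827796 R [-0.02  -0.058 -0.998]
t 10.85 jig mm [ 1.4 16.9] tip z mm 40.1 yaw err 0.0047 F jig [-0.98 -9.43] Fz 4.97 w 0.030254853223886075 R [-0.02  -0.058 -0.998]
```

Request:
carry_out([
  [-0.15,-0.37,0,0],
  [-0.3,-0.74,0,0],
  [-0.4,-0.9,0,0],
  [0,0,0.5,0],
  [0,0,2,0],
  [0,0,4,0],
  [0,0,4,0],
  [0,0,4,0],
  [-2,-4,3,0],
  [-2,-4,0,0],
  [-2,-4,0,0],
  [-2,-4,0,0],
])

```text
time_s: 12.05
tool_pos: [0.4984, -0.0951, 0.4057]
tool_rot: [9.3, 87.5, -101.8]
force: [0.0, -1.3, 0.7]
grip_width: 0.03
```

Request:
carry_out([
  [-2,-4,0,0],
  [-2,-4,0,0],
  [0,0,0,0],
  [0,0,0,0],
  [0,0,0,0],
])

```text
time_s: 12.55
tool_pos: [0.4538, -0.1815, 0.4087]
tool_rot: [17.8, 87.3, -93.9]
force: [-0.1, 0.3, -0.8]
grip_width: 0.03
```

```bash
python3 - <<'E'
from h import *
st()
im=viewer.read_camera('top')[90:220,180:330,::-1]
im=cv2.resize(im,None,fx=5,fy=5,interpolation=cv2.INTER_CUBIC)
def P(x,y,z):
    u=w2pix("top",[np.r_[JR@[x/1e3,y/1e3]+PJ[:2],z/1e3]])[0]; return tuple(int(v) for v in ((u-[180,90]+.5)*5-.5).round())
def box(cx,cy,z,a=0,s=45):
    q=[]
    for x,y in((-s,-s),(s,-s),(s,s),(-s,s)): q.append(P(cx+x*np.cos(a)-y*np.sin(a),cy+x*np.sin(a)+y*np.cos(a),z))
    cv2.polylines(im,[np.array(q)],True,(255,0,0),1)
box(0,61,46); box(-2.6,-59.8,36)
cv2.imwrite("pics/c9.png",im)
E
```

```text
t 12.55 jig mm [ -27.6 -268.4] tip z mm 226.7 yaw err -0.0122 F jig [-0.24  0.25] Fz -0.76 w 0.03000070086332194 R [-0.003 -0.047 -0.999]
```

View pics/c9.png

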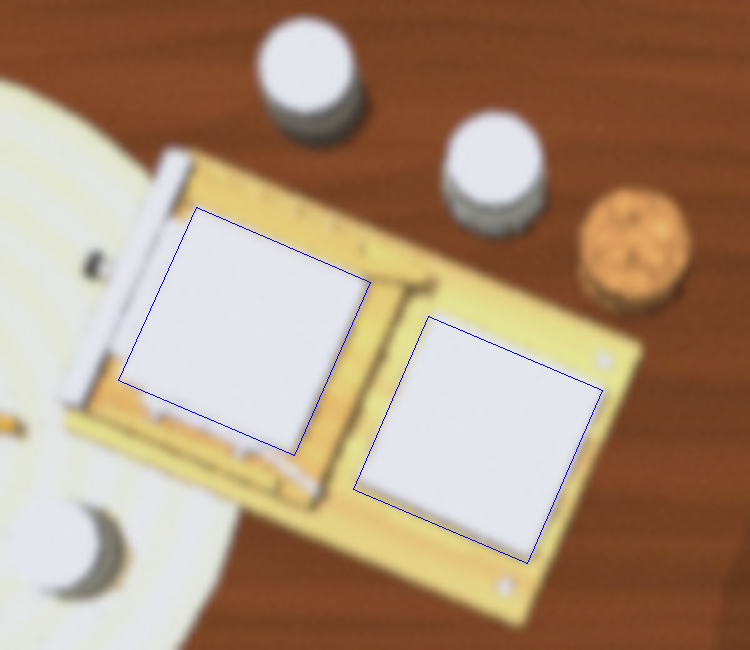

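The tile is home against the foot and square, matching the overlay at (0, 61) mm. The stack is still at its outline around (478,440), and the jars and spool are unmoved. Nothing is touching the robot, so I hand in.

```bash
python3 -c "
from h import *
env.sign_off();st()"
```

```text
the job is handed in; nothing more can be done
the job is handed in; nothing more can be done
```

The top tile is home against the stop's foot and let go. I handed the job in at about 12.6 s of the 48 s allowed; no verdict is reported.

- **Slide:** I pushed the tile by its rear edge with both fingertips, opened 3 cm, off the stack and between the rail and the cheek. Sliding took about 3 N on the bed.
- **Press:** I held about 10–11 N along the slide for roughly 0.65 s, which is about 7–8 N on top of the sliding force. Then I backed off horizontally and lifted clear.
- **Highest force read:** about 12.5 N in all, counting an upward part of about 5 N, against the 16 N limit. I read forces only between rows, so short peaks in between are not ruled out.
- **Last checks:** in the final top picture the tile sits square against the foot at about jig (0, 61) mm. The lower tiles are in line with where the stack stood at the start, to about 1–2 mm. The nearby jars and the spool have not moved, and the arm is clear.

**What went less smoothly:**
- The tile stuck briefly at about 8.5 N (9.5 N in all) at the end of the cheek's nose. It came free when I raised the fingers about 1 mm while pushing a little more.
- The tool tilted by up to about 3.5° while pressing.
- I judged the tile's height and flatness from pictures only.

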